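Put a worn coupler through the chute of a lever-lid scrap bin

TASK

With a fingertip, push the worn air coupler along the scrap bin's loading trough until it slides down the chute and lies against the closed lid. Then press the lever at the bin's right side fully down and keep it down until the coupler has slipped into the bin, and slowly ease the lever up again so that the lid closes without slamming. Do not grip or lift the coupler, work the lid only by its lever, and leave the other things on the bench where they are.

Things in the scene. Friction and masses are not known exactly. Their poses are not given: they have to be found in the camera images.
- bin: Fixed grey sheet-steel scrap bin, 170 (x) x 150 (y) x 95 mm. Origin: centre of its underside, on the worktop; its x points from the trough to the lid hinge, y to its left, z up. On its -x side a bare steel trough, 104 mm wide inside, sides 17 mm high: flat and level at z 103 mm from x -250 (open end) to x -150 mm, then a slick chute down at 26 deg to the lid's front flange at x -89 mm.
- trough_bend (a point): Middle of the bend where the flat part of the trough ends and the chute begins, on the sheet's upper face: x -150, y 0, z 103 mm in the bin's frame. Same axes as the bin. A part whose middle is pushed past this line slides down by itself.
- coupler: Worn light-grey air coupler, a round part 22 mm across and 50 mm long, 70 g, lying on the flat part of the trough at any angle. Origin: middle of its underside as it starts; its own y runs along its length.
- lever_pad (a point): Middle of the upper face of the ribbed black pad (38 x 32 mm) on the front end of the steel lever, on the bin's -y side: at x -177, y -102, z 116 mm in the bin's frame with the lid shut. Moves with the lever: pressed fully down it is 64 mm lower (z 51 mm) and 2 mm nearer the trough's open end.
- bin_lever (a joint): Angle of the lever about its pivot on the bin's -y side wall (rad): 0 up at rest, 0.42 fully down on its stop, the pad 150 mm from the pivot. A push rod joins its rear end to the lid. About 4 to 7 N at the pad moves it; no spring, no catch: the lid's weight raises it again as soon as it is let go.
- bin_lid (a joint): Opening angle of the lid (rad): 0 shut, about 1.18 with the lever fully down, nearly in proportion to the lever. Grey sheet lid 175 x 160 mm, hinged at the bin's +x rim, 95 mm above the worktop; its front flange is the gate across the foot of the chute. Let go, it falls shut and slams.
- oil_bottle: Bystander: dropper bottle, 44 mm across, 126 mm tall, standing at the bin's -y side. Origin: centre of its foot.
- thread_tape: Bystander: white reel of thread tape, 52 mm across, 14 mm high, lying at the trough's +y side. Origin: centre of its underside.
- offcut: Bystander: strip of plywood, 22 x 100 x 12 mm, lying at the bin's +y side. Origin: centre of its underside.
- bolt: Bystander: steel hex bolt, 58 mm long, 20 mm high, lying on the worktop beyond the lever on the bin's -y side. Origin: centre of its underside.
- marker: Bystander: marker pen, 135 mm long, 16 mm thick, lying along the trough on its +y side. Origin: centre of its underside.
Mind the look-alikes: they are no part of the job. Leave any green, red or yellow look-alike of the coupler alone.

How it is judged:
By the outcome, as a careful person would: the job done as asked, in the order asked, and still so for the second after the job is handed in, with the robot touching nothing.
It also fails if it takes over 48 s, if anything falls off the work surface, if the arm or the gripper's body presses on something with over 40 N, if the wrist force passes 120 N, or if a joint passes its speed limit or range.

ROBOT

A 6-joint arm with a two-finger parallel gripper is mounted at the origin on a cart in front of the work surface, level with it; the furniture and walls round the work are solid. World frame = base frame: x ahead of the robot, y to its left, z up, the work surface at z = 0. Lengths are in mm, angles in rad, forces in N, time in s.
With the tool pointing down it reaches from about 400 to 925 mm from the base axis. Payload 12.5 kg.
Tool frame: the origin (TCP) lies midway between the tips of the shut fingers; the grasp point (between the pads) lies robot.grasp_offset behind it (robot.grasp_offset is the distance from the TCP to the grasp point, in mm); z points along the fingers, y is the line along which they close (so a half turn about z gives the same grasp; the last joint's range is limited). The gripper opens to 95 mm and grips with 3 to 60 N. Pads are 20 mm wide; open, the fingers measure 119 mm over their backs; the gripper's body (75 mm by 180 mm) begins 59 mm behind the grasp point.
Start: joints at [1.026, 0.491, 1.559, -0, 1.092, -0.106], TCP at [265.52, 565.814, 214.661] pointing down, gripper open.
Joint ranges: [-3.1, 3.1], [-0.84, 2.19], [0.05, 2.79], [-1.13, 4.28], [0.06, 2.93], [-2.69, 2.69]. Speed limits (rad/s): [2.22, 2.22, 2.79, 3.14, 3.14, 3.14].

INTERFACE

Orientations are given as a rotation vector (axis times angle).
In Python, from workcell import robot gives the robot as it stands. Calls block until the motion is done:
- robot.movep(position, orientation): joint-space move of the TCP to a pose.
- robot.servo_line(position, ori=None, velocity=150, stop_force=None): straight line of the TCP; ori=None keeps the orientation; velocity is the mean speed in mm/s. With stop_force (N) it stops when the force on the tool has changed by that much, and returns True; else False.
- robot.movej(angles): joint-space move.
- robot.move_gripper(opening, grip_force=None): opening from 0.0 (shut) to 1.0 (fully open); grip_force is the grip in N (None keeps the last); returns when the fingers have stopped.
- robot.hold(seconds).
- robot.ik(position, orientation): joint angles nearest the present ones, or None.
- robot.read_camera(name): name is "side" or "top" or "wrist"; returns a dict with "img" (420x560x3 uint8, red, green, blue), "fx", "fy", "cx", "cy" (pixels), "extrinsics" (4x4, takes a point from camera to world coordinates). Camera axes: x right, y down, z forward; pixel columns grow to the right and rows downward; lengths in mm; the calibration is good to about 2 mm. A picture is of the moment at which its call begins. There is no depth.
A pose or a line that the arm cannot do raises robot.Unreachable and nothing moves.
- robot.job_done(): hands the job in; it is judged then, once.
Readings, each from a call of its own:
- robot.current_time(): time.
- robot.current_qpos(): joint angles.
- robot.current_dq(): joint speeds.
- robot.current_effort(): joint torques, N m.
- robot.current_ee_pos(): TCP position.
- robot.current_ee_rot(): TCP orientation.
- robot.current_wrist_force(): force on the tool from outside, world axes, zero at the start.
- robot.current_ft_torque(): the same for the moment, N m.
- robot.current_gripper_width(): opening from 0.0 (shut) to 1.0 (fully open).
- robot.current_grasp_force(): force on a finger pad.
Only numpy, scipy, OpenCV 4.12 (cv2) and the standard library are available. Lean on these libraries where they do the work, as an engineer would, in place of code of your own. Each camera call takes 0.05 s, during which the arm holds its last target. There are 200 camera calls.

## Working session

There is one attempt and no reset: what is moved stays moved. The work goes in short steps, each a Python script; the robot and the scene stay as the last script left them, time stands still between calls to the robot, and variables do not carry over. Pictures are saved under pics/ and viewed, at most 10 in all, crops included, and the job is handed in when it is done.

```bash
mkdir -p pics
python3 - <<'E'
from workcell import robot
import cv2,numpy as np
for n in("top","side"):
    c=robot.read_camera(n); cv2.imwrite(f"pics/{n}0.png",cv2.cvtColor(c["img"],cv2.COLOR_RGB2BGR))
    print(n,c["fx"],c["fy"],c["cx"],c["cy"],np.round(c["extrinsics"],3).tolist())
print(robot.current_time(),robot.current_ee_rot(),robot.grasp_offset)
E
```

```text
top 447.9678161243872 447.9678161243872 281.32986582017736 208.99320141101614 [[-0.087, -0.975, 0.206, 342.723], [-0.996, 0.085, -0.018, 280.346], [0.0, -0.206, -0.978, 968.512], [0.0, 0.0, 0.0, 1.0]]
side 444.48016473686346 444.48016473686346 278.14112408074703 212.45172883738172 [[-0.996, -0.059, 0.071, 470.156], [-0.091, 0.552, -0.829, 994.521], [0.01, -0.832, -0.555, 584.814], [0.0, 0.0, 0.0, 1.0]]
0.1 [-6.83691007e-01 -3.06596895e+00  1.40114221e-03] 18.8
```

View pics/top0.png

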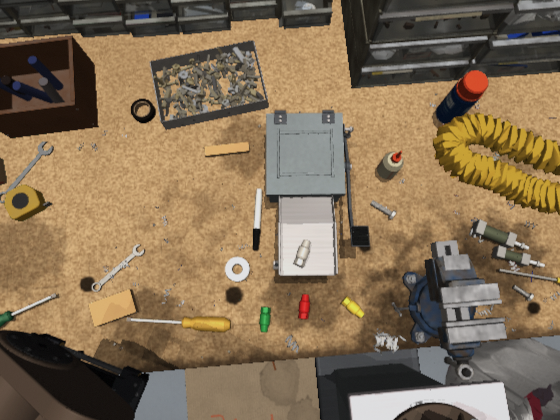

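View pics/side0.png

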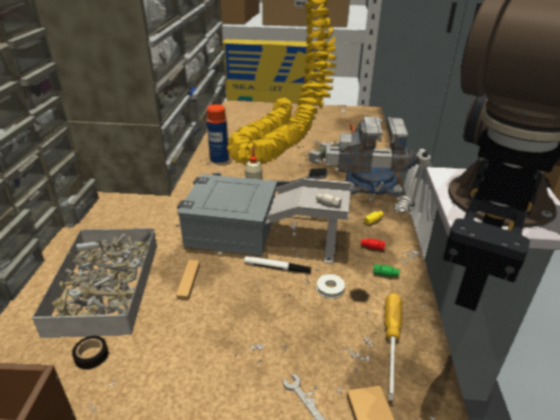

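Top view: the light-grey coupler lies in the trough at about (303,253). The look-alikes are green (265,318), red (304,306) and yellow (353,307), all on the bench. I choose the grey one in the trough. The black lever pad is at (361,236), and the bin lid corners are about (266,114), (345,114), (345,193) and (267,195).

```bash
cat > h.py <<'E'
from workcell import robot
import cv2,numpy as np
def ray(c,uv):
    E=np.array(c["extrinsics"]); d=E[:3,:3]@[(uv[0]-c["cx"])/c["fx"],(uv[1]-c["cy"])/c["fy"],1]
    return E[:3,3],d/np.linalg.norm(d)
def onz(c,uv,z):
    o,d=ray(c,uv); return o+d*(z-o[2])/d[2]
def tri(c1,u1,c2,u2):
    (a,d),(b,e)=ray(c1,u1),ray(c2,u2)
    s,t=np.linalg.lstsq(np.c_[d,-e],b-a,rcond=None)[0]
    return (a+s*d+b+t*e)/2,np.linalg.norm(a+s*d-b-t*e)
def proj(c,p):
    q=np.linalg.inv(c["extrinsics"])@np.r_[p,1]; return np.array([c["fx"]*q[0]/q[2]+c["cx"],c["fy"]*q[1]/q[2]+c["cy"]])
def save(n,img,s=1):
    cv2.imwrite(f"pics/{n}.png",cv2.cvtColor(cv2.resize(img,None,fx=s,fy=s,interpolation=cv2.INTER_CUBIC),cv2.COLOR_RGB2BGR))
E
python3 - <<'E'
from h import *
t=robot.read_camera("top")["img"]; s=robot.read_camera("side")["img"]
save("topc",t[100:290,240:400],3.1); save("sidec",s[150:280,170:370],4)
E
```

```text
(no output)
```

View pics/topc.png

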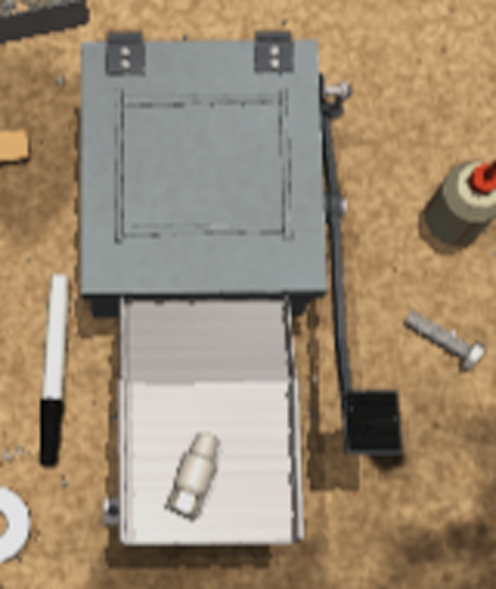

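View pics/sidec.png

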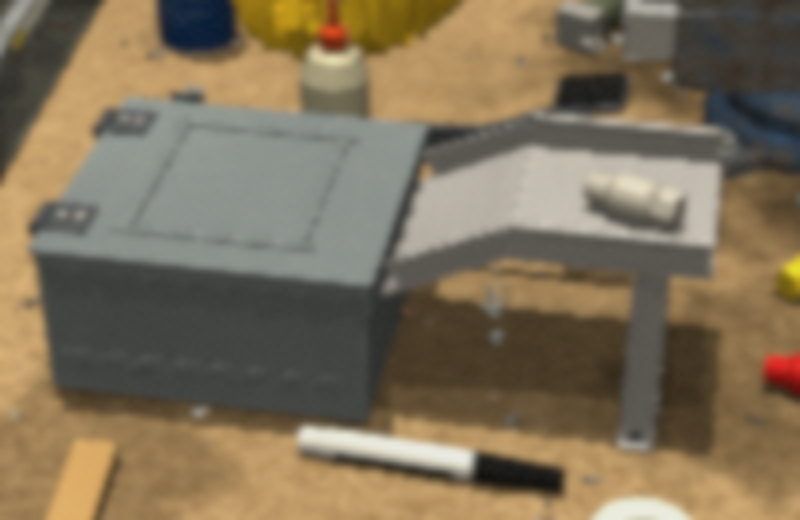

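The close crops confirm the choice. The grey coupler is at crop (195,475) in top and (634,200) in side. The pad is at (373,420) and (592,90), and the bend line is at v≈381 in the top crop.

Run:
```python
from h import *
T=robot.read_camera("top");S=robot.read_camera("side")
ft=lambda x,y:(240+(x+.5)/3.1-.5,100+(y+.5)/3.1-.5); fs=lambda x,y:(170+(x+.5)/4-.5,150+(y+.5)/4-.5)
P={}
for n,a,b in [("coup",(195,475),(634,200)),("pad",(373,420),(592,90)),("lidFR",(327,292),(426,126)),("lidFL",(82,295),(370,288)),("lidRL",(82,45),(35,243)),
 ("lidRR",(318,40),(128,100)),("bendR",(290,380),(530,148)),("endR_rim",(301,538),(722,130)),("endL",(122,543),(712,272))]:
    p,e=tri(T,ft(*a),S,fs(*b)); P[n]=p; print(n,p.round(1),round(e,1))
# bin frame from top rays: trough floor corners at z=103, lid corners
for n,a,z in [("bendL",(124,383),103),("bendR",(291,380),103),("endL",(125,542),103),("endR",(295,541),103),
  ("lidFL",(82,295),97),("lidFR",(327,293),97),("lidRL",(82,45),97),("lidRR",(318,40),97),("coup",(195,475),114),("c1",(207,436),114),("c2",(181,514),114),("pad",(373,420),116)]:
    print(n,onz(T,ft(*a),z).round(1))
# mask-based coupler check
for a,c in ((T,"t"),):
    pass
```

```text
coup [434.2 231.2 111.7] 1.3
pad [458.  117.5 111.6] 0.1
lidFR [548.  133.   91.5] 2.3
lidFL [560.1 291.9  90.5] 2.2
lidRL [730.2 278.   95.9] 0.5
lidRR [722.1 118.4  90. ] 0.3
bendR [489.8 164.6  99.7] 0.0
endR_rim [389.2 171.6 121.1] 0.4
endL [396.8 279.8 103.8] 0.5
bendL [496.5 269.9 103. ]
bendR [489.1 164.4 103. ]
endL [397.  277.9 103. ]
endR [388.5 173.2 103. ]
lidFL [557.4 291.9  97. ]
lidFR [544.9 134.1  97. ]
lidRL [729.5 278.   97. ]
lidRR [719.2 119.7  97. ]
coup [433.3 231.5 114. ]
c1 [456.8 221.7 114. ]
c2 [410.3 242.3 114. ]
pad [457.5 118.3 116. ]
```

```bash
cat >> h.py <<'E'
from scipy.spatial.transform import Rotation as R
B=np.array([492.8,217.2]); a=-0.083; X=np.array([np.cos(a),np.sin(a)]); Y=np.array([-X[1],X[0]])
def W(x,y,z): return np.r_[B+x*X+y*Y,z]     # x,y relative to the bend, bin axes
def down(ydir,sgn=1):
    y=np.r_[sgn*ydir,0]; z=np.array([0,0,-1.]); return R.from_matrix(np.c_[np.cross(y,z),y,z]).as_rotvec()
def best(p,ydir):
    q0=robot.current_qpos(); c=[]
    for s in(1,-1):
        o=down(ydir,s); q=robot.ik(p,o)
        if q is not None: c.append((np.abs(np.array(q)-q0).max(),o))
    return min(c,key=lambda k:k[0])[1]
E
python3 - <<'E'
from h import *
p=W(-127,9,190); o=best(p,Y)
robot.move_gripper(0.0); robot.movep(p,o); print(robot.current_time(),robot.current_qpos())
print(robot.servo_line(W(-127,9,109),velocity=100,stop_force=8))
print(robot.current_ee_pos(),robot.current_time())
print(robot.servo_line(W(-70,9,109),velocity=50,stop_force=10),robot.current_time(),robot.current_ee_pos(),robot.current_wrist_force())
c=robot.read_camera("top"); save("push1",c["img"][100:320,200:420],2.5)
E
```

```text
3.1167 [ 4.22268117e-01  2.58432070e-01  2.02728239e+00  1.27451439e-04
  8.55281048e-01 -1.06556166e+00]
False
[367.16360608 236.8949877  109.33665659] 4.075
False 5.3667 [423.67628783 232.00514565 109.01529596] [ 0.05233801 -0.17579591 -0.38761226]
```

View pics/push1.png

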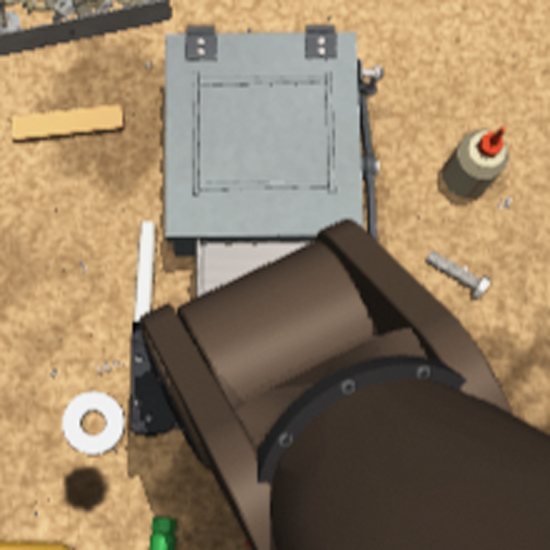

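The arm hides the trough from the top camera, so I'll use the side camera.

Run:
```python
from h import *
a=robot.read_camera("side")["img"][150:280,170:370]
robot.servo_line(W(-40,9,109),velocity=50,stop_force=10); print(robot.current_ee_pos(),robot.current_wrist_force())
b=robot.read_camera("side")["img"][150:280,170:370]
save("s2",np.vstack([a,b]),2.3)
```

```text
[453.62094462 229.41446055 108.92023733] [ 0.1242213  -0.69206043 -0.51952323]
```

View pics/s2.png

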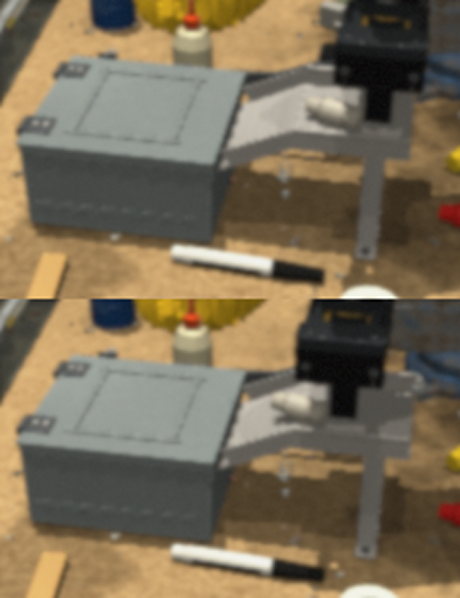

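The coupler sits ahead of the finger, at (302,405) in the lower half, and its nose is at the bend. I'll keep pushing.

Run:
```python
from h import *
robot.servo_line(W(-16,9,109),velocity=40,stop_force=10); print(robot.current_ee_pos(),robot.current_wrist_force())
a=robot.read_camera("side")["img"][150:280,170:370]
robot.servo_line(W(-40,9,109),velocity=100)
robot.servo_line(W(-60,9,200),velocity=150)
b=robot.read_camera("side")["img"][150:280,170:370]
save("s3",np.vstack([a,b]),2.3); print(robot.current_time())
```

```text
[477.49048547 227.4204399  108.89829291] [-1.11189963  0.61764767  1.03661358]
8.2833
```

View pics/s3.png

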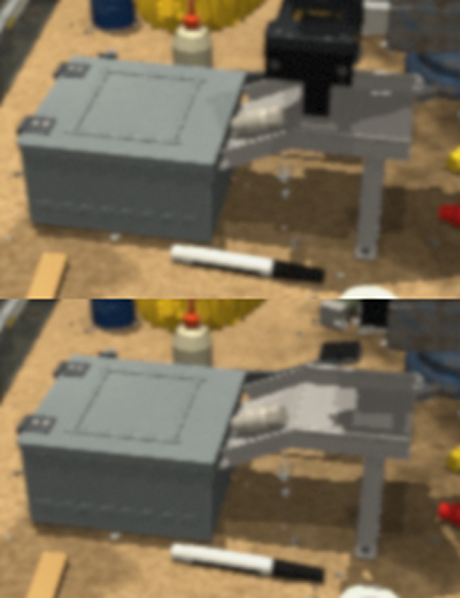

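The coupler lies against the lid flange, at (255,418) in the lower half. Next I press the lever, with the gripper's long side along the bin's x axis to clear the trough.

Run:
```python
from h import *
p=W(-32,-104,200); o=best(p,X)
robot.movep(p,o); print(robot.current_time(),robot.current_qpos())
robot.servo_line(W(-32,-104,135),velocity=100)
print(robot.servo_line(W(-32,-104,108),velocity=25,stop_force=2.5),robot.current_ee_pos(),robot.current_wrist_force())
print(robot.servo_line(W(-34,-104,40),velocity=30,stop_force=18),robot.current_ee_pos(),robot.current_wrist_force(),robot.current_time())
a=robot.read_camera("side")["img"][100:280,140:370]
robot.hold(.6)
b=robot.read_camera("side")["img"][100:280,140:370]; T=robot.read_camera("top")["img"][100:280,200:430]
save("s4",np.vstack([a,b,T]),1.1); save("s4b",b,2.5);print(robot.current_wrist_force(),robot.current_ee_pos())
```

```text
9.4917 [1.10175951e-01 2.86867572e-01 1.95031714e+00 2.25985346e-06
 9.04931367e-01 1.91529110e-01]
True [451.98964934 116.21056644 116.13661332] [-1.8518354   0.17937285  6.00967248]
True [451.30090537 116.37400358  50.9698459 ] [-3.49853726 -0.73906903 17.55723958] 12.975
[-3.13407629 -0.52189357 16.12674196] [451.26980592 116.36522557  50.99280007]
```

View pics/s4.png

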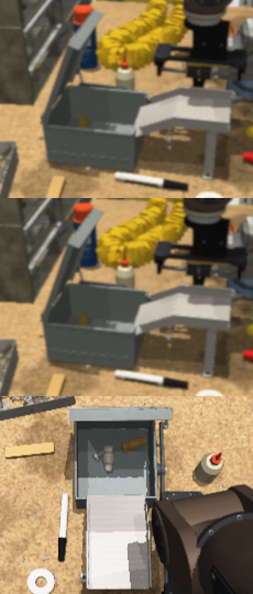

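The lid is wide open, the chute is empty, and the coupler lies in the bin at about (108,458). I'll ease the lever up slowly.

Run:
```python
from h import *
robot.servo_line(W(-32,-104,100),velocity=9); print(robot.current_wrist_force(),robot.current_time())
robot.servo_line(W(-32,-104,124),velocity=5); print(robot.current_wrist_force(),robot.current_time())
robot.servo_line(W(-32,-104,200),velocity=100)
robot.hold(.5)
a=robot.read_camera("side")["img"][100:290,140:400]; T=robot.read_camera("top")["img"][100:290,190:450]
save("s5",np.vstack([a,T]),1.5); print(robot.current_wrist_force(),robot.current_time())
```

```text
[3.33865114 0.17845901 4.33065691] 19.3833
[-0.45519257  0.74620968  0.17942285] 24.3333
[0.39578345 0.24502008 0.08232678] 25.8417
```

View pics/s5.png

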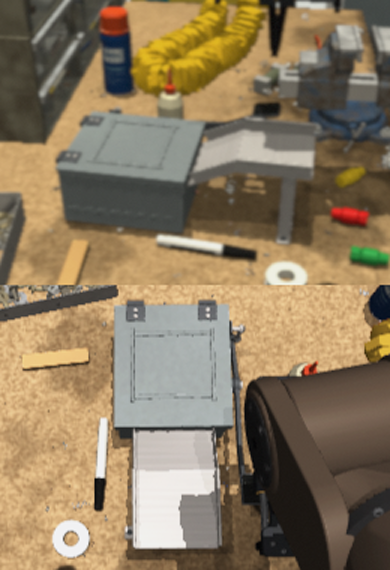

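The lid is shut, the trough is empty and the tool is clear of the lever. The bystanders in view look untouched.

```bash
python3 -c "
from workcell import robot
print(robot.job_done())"
```

```text
the job is handed in; nothing more can be done
None
```

The coupler is in the bin, the lever was eased up slowly so the lid closed gently, and I handed the job in after about 26 s; the bolt beside the lever was hidden by the arm in the last pictures, so I couldn't check it.

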